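Load the analyser's canister bay and click its cover shut

TASK

Push the half-shut sliding cover of the analyser's loading bay fully open, then lay the long canister across the raised tipping tray and let go, so that its own weight tips the tray and it rolls down into the well. Then push the cover along its rails fully shut, until its spring tab clicks past the ledge. Leave the short canister, the tube rack and the jar where they are.

Things in the scene. Friction and masses are not known exactly. Their poses are not given: they have to be found in the camera images.
- housing: White fixed loading bay, low box on the bench, 162 mm (x) by 276 mm (y), deck 60 mm high, aluminium rails along y up to 82 mm high. Origin: on the bench, right under the tray's pivot. Its +y points from the tray to the well and on to where the cover parks when open; the cover shuts toward -y. In this frame: the opening in the deck spans x -58..58, y -22..102 mm; tray pivot y 0; well y 64..102; deck ends at y -40 and 236. Upright, yaw varies within about 0.22 rad.
- canister_mid (a point): Centre of the LONG canister: white round-ended cylinder with steel bands, 32 mm diameter, 100 mm long, about 0.12 kg, lying along its own x axis (it may roll about that axis). At the start it lies on a fixed stand, centre 50 mm above the bench, on two V-yokes at 25..33 mm either side of its middle, nothing beside or below its middle 50 mm except a base plate 6 mm high and 50 mm wide. Which of the two stands is nearer the bay varies.
- seat (a point): Point on the tipping tray where the middle of the canister's underside belongs (the tray is a fork of two prongs with a gap 50 mm wide between them, so the fingers may pass between). Lay the canister along the housing's x, its middle over this point, its centre 16 to 20 mm higher than it. At rest the seat is at housing (0, 26) mm, about 64 mm above the bench. The seat moves with the tray.
- tray (a joint): Tipping tray angle, rad: 0 = at rest, loading end slightly raised; grows to 0.42 as it tips toward housing +y, into the well. Counterweighted: the canister's weight anywhere 20 mm or more to the +y side of the pivot tips it in under 1 s, the canister rolls off, the tray swings back.
- well (a point): Where the canister's centre comes to rest, in the well: housing (0, 83) mm, 40 mm above the bench. There the canister lies fully below the deck, with 3 mm of play either way in y and 8 mm in x. No need to touch it there.
- cover (a joint): Travel of the sliding cover, m: 0 = fully open (against its end stop), grows as it shuts toward housing -y, 0.128 = fully shut, against the stop. Starts 0.045 to 0.085. Rail friction about 2 N; it stays where it is left; the last 25 mm before the stop need up to about 10 N while the tab bends over the ledge, and it clicks at about 0.123 and then cannot be pushed back.
- cover_top (a point): Centre of the top of the cover's raised white pad, moving with the cover; 88 mm above the bench. The pad is 92 mm (housing x) by 100 mm (y) and stands 14 mm above the cover's plate (plate top 74 mm above the bench, 124 mm by 128 mm, 4 mm thick). Push the pad's upright end faces, 50 mm to either side of this point along housing y, with closed fingertips just above the plate. It lies at housing y = 167 mm minus the cover's travel.
- tab (a joint): Bend of the cover's springy side tab (white arm 40 mm long at the housing +x edge of the cover), rad: 0 = straight, about 0.12 while it rides over the ledge, back to 0 once it has clicked behind it.
- ledge (a point): Top of the small grey ledge with a ramp, inside the +x rail near the -y end, that the tab clicks past.
- short_can_mid (a point): Centre of the SHORT canister, a bystander: same look and diameter, only 66 mm long, on its own stand, centre 50 mm above the bench.
- rack: Bystander: white tube rack with capped tubes, 50 by 130 mm, 100 mm high; origin under its centre, on the bench.
- jar: Bystander: clear jar with white cap, 56 mm diameter, 70 mm high; origin under its centre, on the bench.
Things that resemble listed ones, but are neither listed nor needed, are in the scene too. What is shaped like the part that bears canister_mid but black, blue or yellow is not meant.

How it is judged:
On the way, in this order (a step that is already met when the one before it is completed fails the run):
1. the cover is pushed fully open (within 15 mm of its stop) (value of joint cover below 0.015 m), for 0.1 s.
2. the canister lies on the tray and its weight, not the fingers, tips the tray (value of joint tray above 0.2 rad and contact force between the fingers and housing below 1 N and y of canister_mid in the frame of housing between 0.01 and 0.072 m and x of canister_mid in the frame of housing between -0.03 and 0.03 m and z of canister_mid in the frame of housing between 0.04 and 0.1 m), for 0.04 s.
3. the canister lies in the well, let go (y of canister_mid in the frame of housing between 0.066 and 0.1 m and x of canister_mid in the frame of housing between -0.02 and 0.02 m and z of canister_mid in the frame of housing between 0.025 and 0.052 m and contact force between the fingers and canister below 0.05 N), for 0.2 s.
4. the cover is shut and its tab has clicked past the ledge (value of joint cover above 0.1225 m and value of joint tab below 0.04 rad), for 0.2 s.
At the end, for the whole second after the job is handed in: Long canister in the well (centre within 17 mm along the bay, 20 mm across, below deck); cover still, at least 122.5 mm of 128 mm shut, tab straight again (under 0.04 rad) behind the ledge; short canister, rack and jar within 30 mm of where they began (all of step 4 and y of canister_mid in the frame of housing between 0.066 and 0.1 m and x of canister_mid in the frame of housing between -0.02 and 0.02 m and z of canister_mid in the frame of housing between 0.025 and 0.052 m and velocity of joint cover between -0.01 and 0.01 m/s and distance of each of short_can_mid, rack, jar from where it was at the start of the episode below 0.03 m); the robot touches nothing.
It fails at once if the short canister, the rack or the jar is displaced by more than 50 mm (distance of any of short_can_mid, rack, jar from where it was at the start of the episode above 0.05 m).
It also fails if it takes over 70 s, if anything falls off the work surface, if the arm or the gripper's body presses on something with over 40 N, if the wrist force passes 120 N, or if a joint passes its speed limit or range.

ROBOT

A 6-joint arm with a two-finger parallel gripper is mounted at the origin on the work surface. World frame = base frame: x ahead of the robot, y to its left, z up, the work surface at z = 0. Lengths are in m, angles in rad, forces in N, time in s.
With the tool pointing down it reaches from about 0.25 to 0.725 m from the base axis. Payload 4 kg.
Tool frame: the origin (TCP) lies where the fingers leave the gripper's body, on its centre line; the fingertips stand 73 mm ahead of it and the grasp point (between the pads) lies 54 mm ahead of it (bot.tips_ahead is the z of the fingertips in the tool frame, in m); z points along the fingers, y is the direction in which the jaws open and shut (so a half turn about z gives the same grasp; the last joint's range is limited). The gripper opens to 85 mm and grips with 20 to 120 N. Pads are 22 mm wide; open, the fingers measure 114 mm over their backs; the gripper's body (76 mm by 85 mm) begins 54 mm behind the grasp point. The pads swing forward as they close: fully open they stand 13 mm farther back than shut.
Start: joints at [-1.302, 0.241, 0.005, 1.335, 0, 1.571], TCP at [0.133, -0.482, 0.304] pointing down, gripper open.
Joint ranges: [-2.72, 2.72], [-1.05, 1.87], [-1.09, 1.28], [-1.99, 2.15], [-1.42, 1.44], [-3.14, 3.14]. Speed limits (rad/s): [2.79, 2.79, 3.14, 3.14, 3.14, 3.14].

INTERFACE

Orientations are given as a unit quaternion [x, y, z, w].
In Python, from workcell import readout, camera, get_calibration, order, bot gives the robot as it stands.
- The arm moves only by the tool send_rows, never from a script. Its argument "moves" is a list of rows, each a list of 3 entries, a list of its own where there are three numbers: the shift along the tool's x, y, z in mm, then the turn, a rotation vector about the tool's x, y, z in rad, then the finger opening in mm, from 0 to 85.4. In form: [[[dx, dy, dz], [ax, ay, az], grip], ...]. A call has 1 to 12 rows; each row is the pose to reach, as a shift and turn from the pose measured when the call began, along the tool's axes at that moment; what a row does not reach only later rows make up. A row lasts 1/12 s, in which the tool goes at most 41.7 mm and 7.16 degrees, less where a joint would pass 70% of its speed; a pose out of reach is approached as far as the arm can. A call with a gripper value outside its range is refused whole. The fingers move at their own pace and stop on an object; the grip force is fixed at half the most. Time passes only in rows, so rows that repeat a pose let the fingers close. It gives the time, the measured TCP pose, the force and the opening at its end, in the units of the state.
- readout.get_obs(): the state, without advancing time (a new reading comes with each control period).
- camera(name): name is "scene" or "side" or "wrist"; returns the picture (480x640x3 uint8, red, green, blue); there is no depth.
- get_calibration(name): a dict with "fx", "fy", "cx", "cy" (pixels), "k1" (the pictures are not rectified: a ray, as slopes to the right and down, at radius r is drawn at 1 + k1 r^2 times it, then the intrinsics apply), "R" (3x3) and "t" (3): a world point X has camera coordinates R X + t. Camera axes: x right, y down, z forward; pixel columns grow to the right and rows downward; lengths in m; the calibration is good to about 2 mm. A picture is of the moment at which its call begins: read the wrist's pose just before it. get_calibration takes no time and is no camera call; for the wrist camera it gives the pose at the moment of the call.
- order.job_done(): hands the job in, once; it reports no verdict.
The state is a dict: "clock": time; "joint_pos": joint angles; "joint_vel": joint speeds; "tau": joint torques, N m; "eef_pos": TCP position; "tool_rot": TCP orientation; "ft_force": force on the tool from outside, world axes, zero at the start; "ft_torque": the same for the moment, N m; "grip_width": finger opening in m.
Only numpy, scipy, OpenCV 4.12 (cv2) and the standard library are available. Lean on these libraries where they do the work, as an engineer would, in place of code of your own. Each camera call takes 0.05 s, during which the arm holds its last target. There are 200 camera calls.

## Working session

There is one attempt and no reset: what is moved stays moved. The work goes in short steps, Python scripts to look and compute and a tool call to move; the robot and the scene stay as the last step left them, time stands still between calls to the robot, and variables do not carry over. Pictures are saved under pics/ and viewed, about 8 in all and at most 12, crops included, and the job is handed in when it is done.

Besides the shell and the picture viewer there is one more tool, called after "Request:" as name(argument=value, ...), one argument or row to a line, values as JSON. send_rows: Moves the arm, as the interface text tells. Its arguments: {"type":"object","properties":{"moves":{"type":"array","items":{"type":"array"}}},"required":["moves"]}

```bash
mkdir -p pics; ls; python3 - <<'E'
from workcell import readout, camera, get_calibration
import cv2
o=readout.get_obs();print(o['clock'],o['eef_pos'],o['tool_rot'],o['grip_width'])
for n in("scene","side"):
    im=camera(n);cv2.imwrite(f"pics/{n}0.png",im[:,:,::-1]);print(n,get_calibration(n))
E
```

```text
pics
0.0 [ 0.13265333 -0.48156855  0.30300627] [ 9.90980866e-01  1.33999255e-01 -1.50425684e-04 -1.04929240e-03] 0.085281762319313
scene {'fx': 461.59170533172386, 'fy': 461.59170533172386, 'cx': 322.3154906068552, 'cy': 236.0859411893437, 'k1': -0.007906986429613889, 'R': array([[ 7.68592024e-01,  6.39739120e-01,  3.99424149e-04],
       [ 4.19443914e-01, -5.03454485e-01, -7.55380953e-01],
       [-4.83045654e-01,  5.80747311e-01, -6.55285782e-01]]), 't': array([-0.4074642 , -0.19205967,  1.09301192])}
side {'fx': 493.0369685498811, 'fy': 493.0369685498811, 'cx': 318.213215656801, 'cy': 240.83847979857984, 'k1': -0.057584683040373515, 'R': array([[ 0.83622328, -0.54819664,  0.01452811],
       [-0.32360754, -0.51467487, -0.79396974],
       [ 0.4427288 ,  0.65923457, -0.60778367]]), 't': array([-0.52030207,  0.2211285 ,  0.60892509])}
```

View pics/scene0.png

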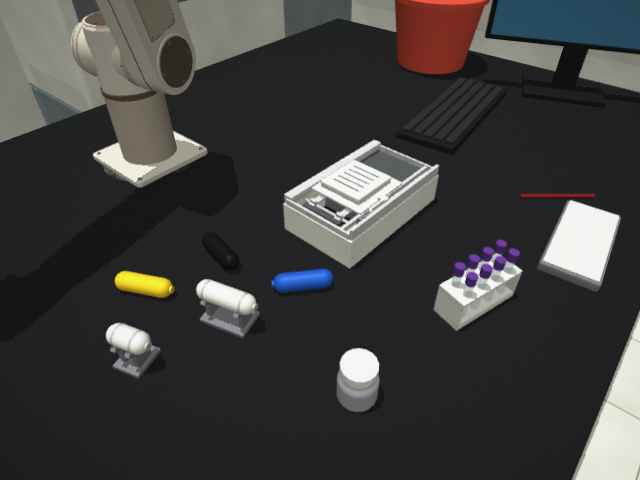

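View pics/side0.png

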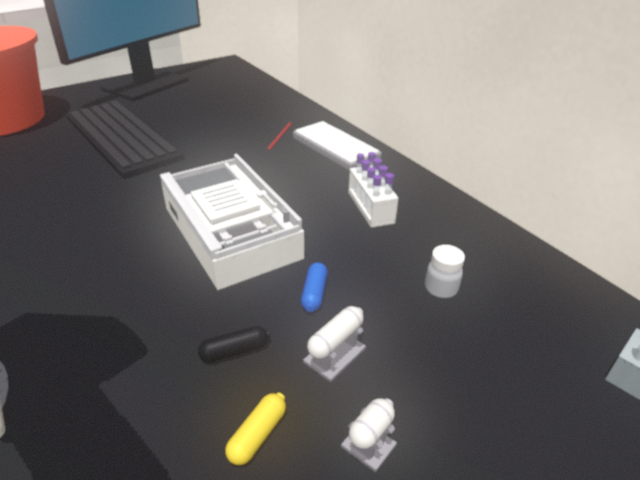

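Long canister: scene (227,297) / side (336,332), the longer white one on a stand. The short one is at scene (129,338) / side (372,423). The black, blue and yellow ones are decoys. The bay is at scene (362,195), with its -y end toward the canisters. I'll confirm with enlarged crops.

```bash
python3 - <<'E'
import cv2,numpy as np
s=cv2.imread('pics/scene0.png');d=cv2.imread('pics/side0.png')
def c(i,x,y,w=160,h=120):return cv2.resize(i[y:y+h,x:x+w],(400,300),interpolation=cv2.INTER_CUBIC)
m=np.vstack([np.hstack([c(s,281,141),c(d,152,154)]),np.hstack([c(s,100,260),c(d,280,290,200,150)])])
cv2.imwrite('pics/m0.png',m)
E
```

```text
(no output)
```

View pics/m0.png

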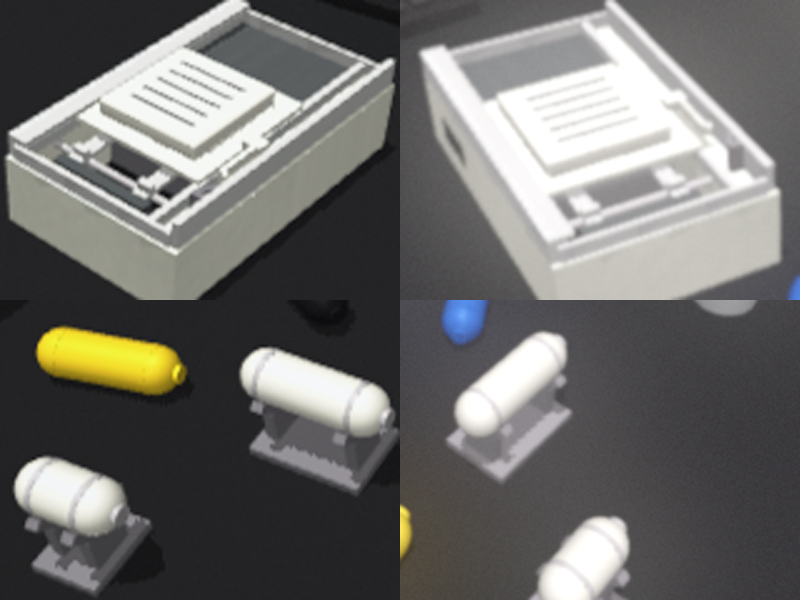

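```bash
cat > h.py <<'E'
import numpy as np
from scipy.optimize import least_squares
from workcell import get_calibration
def proj(c,X):
    p=np.atleast_2d(X)@c['R'].T+c['t'];s=p[:,:2]/p[:,2:]
    s=s*(1+c['k1']*(s**2).sum(1))[:,None]
    return s*[c['fx'],c['fy']]+[c['cx'],c['cy']]
def h2w(h,P):  # h=(x,y,yaw)
    P=np.atleast_2d(P);c,s=np.cos(h[2]),np.sin(h[2])
    return np.c_[h[0]+c*P[:,0]-s*P[:,1],h[1]+s*P[:,0]+c*P[:,1],P[:,2]]
def onplane(c,px,z):
    return least_squares(lambda q:(proj(c,[q[0],q[1],z])[0]-px),[.4,0]).x
E
python3 - <<'E'
from h import *
S,D=get_calibration('scene'),get_calibration('side')
so=lambda a:np.array(a)/2.5+[281,141]
do=lambda a:(np.array(a)-[400,0])/2.5+[152,154]
ps=so([(98,95),(187,143),(187,47),(274,95),(8,155),(178,250)])
pd=do([(551,165),(670,128),(498,93),(613,65),(555,265),(780,187)])
def pts(h):
    y=.167-h[3]
    return np.r_[[[-.046,y-.05,.088],[.046,y-.05,.088],[-.046,y+.05,.088],[.046,y+.05,.088]],[[-.081,-.04,.06],[.081,-.04,.06]]]
f=lambda h:np.r_[(proj(S,h2w(h,pts(h)))-ps).ravel(),(proj(D,h2w(h,pts(h)))-pd).ravel()]
for y0 in(0,-1.5,1.5):
    r=least_squares(f,[.5,0,y0,.06]);print(r.x,r.cost)
r=min([least_squares(f,[.5,0,y0,.06]) for y0 in(0,-1.5,1.5,3)],key=lambda r:r.cost)
print(r.x,r.fun.reshape(-1,2).round(1).tolist())
cs=lambda a:np.array(a)/2.5+[100,260-120]
cd=lambda a:(np.array(a)-[400,300])/2+[280,290]
def tri(a,b):
    return least_squares(lambda X:np.r_[proj(S,X)[0]-a,proj(D,X)[0]-b],[.4,-.2,.05])
for n,a,b in(('mid',(316,391),(511,384)),('e1',(267,374),(483,411)),('e2',(365,408),(540,358))):
    r=tri(cs(a),cd(b));print(n,r.x,r.cost)
    print(onplane(S,cs(a),.05),onplane(D,cd(b),.05))
print(onplane(S,(129,338),.05),onplane(S,(478,285),.05),onplane(S,(358,380),.03))
E
```

```text
[ 0.50855768  0.04584719 -0.00963774  0.08993501] 46.383580353645016
[ 0.50855767  0.04584721 -0.00963783  0.08993503] 46.383580353566295
[ 0.50855767  0.0458472  -0.00963791  0.08993503] 46.38358035365203
[ 0.50855767  0.0458472  -0.00963783  0.08993503] [[-0.5, 2.3], [3.8, 2.4], [-3.2, -0.3], [0.9, -2.7], [-2.5, -0.3], [-0.8, -0.6], [1.1, -1.2], [3.2, -2.4], [0.1, 0.3], [1.0, -2.2], [-2.2, 1.3], [-3.2, 0.4]]
mid [ 0.51364265 -0.20647191  0.04720117] 0.44987840940490503
[ 0.51522605 -0.20675553] [ 0.5119928  -0.20954538]
e1 [ 0.48286879 -0.21813212  0.0502714 ] 0.5802455082460528
[ 0.48189134 -0.21669068] [ 0.48290871 -0.21905785]
e2 [ 0.54541454 -0.19638661  0.04607182] 0.649078039140303
[ 0.5475855  -0.19711631] [ 0.54282907 -0.20063974]
[ 0.46997579 -0.34339806] [0.79474529 0.05624177] [ 0.74387161 -0.18331443]
```

```bash
python3 - <<'E'
from h import *
S,D=get_calibration('scene'),get_calibration('side')
so=lambda a:np.array(a)/2.5+[281,141]
do=lambda a:(np.array(a)-[400,0])/2.5+[152,154]
ps=so([(98,95),(187,143),(187,47),(274,95),(8,155),(178,250)])
pd=do([(551,165),(670,128),(498,93),(613,65),(555,265),(780,187)])
for z in(.088,.06):
  i=slice(0,4) if z>.08 else slice(4,6)
  a=np.array([onplane(S,p,z) for p in ps[i]]);b=np.array([onplane(D,p,z) for p in pd[i]])
  print(a.round(4).tolist());print(b.round(4).tolist())
E
```

```text
[[0.4585, 0.0798], [0.5455, 0.0738], [0.4692, 0.1766], [0.5593, 0.1639]]
[[0.4599, 0.0711], [0.5466, 0.0687], [0.4639, 0.1743], [0.5506, 0.1661]]
[[0.4313, 0.0089], [0.5911, 0.0047]]
[[0.4314, 0.0076], [0.5943, 0.0031]]
```

```bash
cat >> h.py <<'E'
from scipy.spatial.transform import Rotation as Ro
def go(p,yaw,show=True):
    from workcell import readout
    o=readout.get_obs();R=Ro.from_quat(o['tool_rot']);p=np.array(p)
    Rt=Ro.from_matrix(np.array([[np.cos(yaw),np.sin(yaw),0],[np.sin(yaw),-np.cos(yaw),0],[0,0,-1]]).T)
    d=R.inv().apply(p-o['eef_pos'])*1000
    print('go',p,'shift',d.round(1),'turn',(R.inv()*Rt).as_rotvec().round(3),'dist',np.linalg.norm(d).round(),'t',o['clock'])
E
python3 - <<'E'
from h import *
go([.50,.0,.32],-.05)
go([.50,.0,.32],-.05+np.pi)
c=get_calibration('wrist');print(c, -c['R'].T@c['t'])
E
```

```text
go [0.5  0.   0.32] shift [ 482.  -366.8  -16.2] turn [-0.002  0.     0.319] dist 606.0 t 0.1
go [0.5  0.   0.32] shift [ 482.  -366.8  -16.2] turn [-0.    -0.003 -2.823] dist 606.0 t 0.1
{'fx': 340.82688304255356, 'fy': 340.82688304255356, 'cx': 318.07832612530314, 'cy': 243.8424697156831, 'k1': -0.04676674544858417, 'R': array([[ 0.26553112, -0.9641002 , -0.00200708],
       [-0.91032989, -0.25140623,  0.32877714],
       [-0.3174787 , -0.08547345, -0.9444054 ]]), 't': array([-0.49806498, -0.04229588,  0.38148933])} [ 0.21486329 -0.45821078  0.37318684]
```

Request:
send_rows(
  moves=[
    [[447,-330,-16],[0,0,0.319],0],
    [[447,-330,-16],[0,0,0.319],0],
    [[447,-330,-16],[0,0,0.319],0],
    [[447,-330,-16],[0,0,0.319],0],
    [[447,-330,-16],[0,0,0.319],0],
    [[447,-330,-16],[0,0,0.319],0],
    [[447,-330,-16],[0,0,0.319],0],
    [[447,-330,-16],[0,0,0.319],0],
    [[447,-330,-16],[0,0,0.319],0],
    [[447,-330,-16],[0,0,0.319],0],
    [[447,-330,-16],[0,0,0.319],0],
    [[447,-330,-16],[0,0,0.319],0],
  ],
)

```text
clock: 1.1
eef_pos: [0.4381, -0.0918, 0.3178]
tool_rot: [1.0, -0.025, -0.0, -0.001]
ft_force: [0.3, -1.4, 0.5]
grip_width: -0.0
```

```bash
python3 - <<'E'
from h import *
go([.47,-.03,.32],-.05)
E
```

```text
go [ 0.47 -0.03  0.32] shift [ 28.7 -63.4  -2.1] turn [-0.002  0.001  0.   ] dist 70.0 t 1.1
```

Request:
send_rows(
  moves=[
    [[29,-63,-2],[0,0,0],0],
    [[29,-63,-2],[0,0,0],0],
    [[29,-63,-2],[0,0,0],0],
    [[29,-63,-2],[0,0,0],0],
  ],
)

```text
clock: 1.43
eef_pos: [0.4704, -0.0289, 0.3192]
tool_rot: [1.0, -0.023, -0.001, -0.001]
ft_force: [0.0, 0.2, 0.1]
grip_width: 0.0001
```

```bash
python3 - <<'E'
from h import *
from workcell import camera
import cv2,pickle
c=get_calibration('wrist');im=camera('wrist');pickle.dump(c,open('w1.pkl','wb'))
cv2.imwrite('pics/w1.png',cv2.resize(im[:,:,::-1],(800,600),interpolation=cv2.INTER_CUBIC))
E
```

```text
(no output)
```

View pics/w1.png

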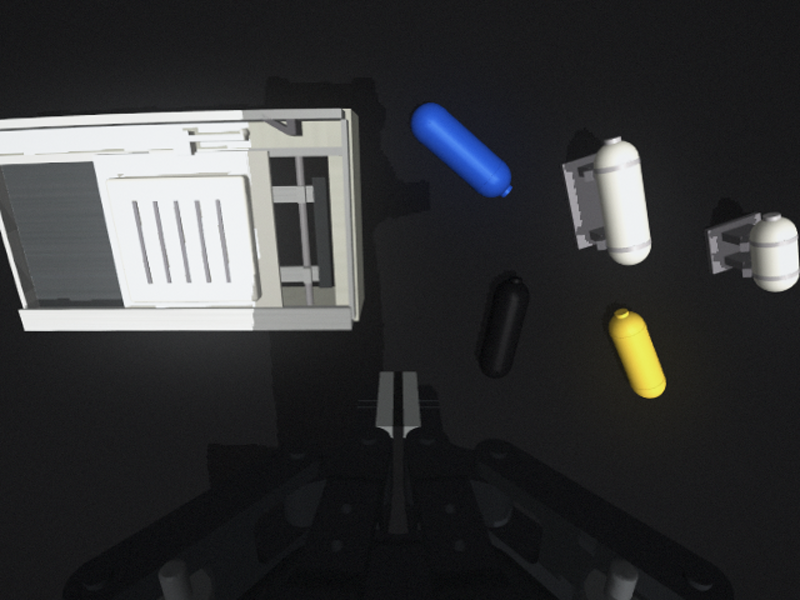

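```bash
python3 - <<'E'
from h import *
import pickle
c=pickle.load(open('w1.pkl','rb'))
for n,z,P in(('pad',.088,[(110,178),(247,175),(258,300),(125,305)]),('-xrail out/in',.082,[(25,330),(352,329),(22,311),(352,306)]),('+x rail',.082,[(0,121),(343,108),(0,129),(343,120)]),('deck end',.06,[(357,110),(364,318)]),('can',.05,[(610,142),(632,260),(602,171),(640,171),(610,245),(650,245)]),('short',.05,[(775,252)])):
    print(n,[onplane(c,np.array(p)/1.25,z).round(4).tolist() for p in P])
E
```

```text
pad [[0.5527, 0.1689], [0.5488, 0.0718], [0.4588, 0.0778], [0.4595, 0.1817]]
-xrail out/in [[0.4402, 0.2773], [0.4297, 0.0099], [0.4566, 0.2741], [0.4487, 0.0084]]
+x rail [[0.5965, 0.2444], [0.588, 0.0033], [0.5914, 0.2461], [0.5806, 0.0039]]
deck end [[0.5885, -0.004], [0.4301, 0.0022]]
can [[0.5598, -0.1924], [0.4672, -0.2209], [0.5388, -0.1882], [0.5379, -0.2183], [0.4805, -0.2009], [0.4792, -0.2344]]
short [[0.4694, -0.3448]]
```

```bash
python3 - <<'E'
from h import *
import pickle
c=pickle.load(open('w1.pkl','rb'))
for n,z,P in(('gap',.064,[(293,203),(293,266)]),('shaft',.06,[(306,230)]),('blackbar',.055,[(321,230)]),('opening y-22 edge',.06,[(331,157),(336,300)]),('deckopen other',.06,[(273,152)])):
    print(n,[onplane(c,np.array(p)/1.25,z).round(4).tolist() for p in P])
go([.509,.045,.32],-.04)
h=(.510,.0425,-.04)
print((proj(c,h2w(h,[[-.081,-.04,.06],[.081,-.04,.06],[-.081,.236,.082],[.081,.236,.082],[-.058,-.022,.06],[.058,-.022,.06],[-.025,.02,.064],[.025,.02,.064]]))*1.25).round().tolist())
E
```

```text
gap [[0.5262, 0.0485], [0.4778, 0.0545]]
shaft [[0.5049, 0.0419]]
blackbar [[0.5035, 0.0312]]
opening y-22 edge [[0.5575, 0.0174], [0.4468, 0.0239]]
deckopen other [[0.5633, 0.0597]]
go [0.509 0.045 0.32 ] shift [ 35.4 -76.8  -0.7] turn [-0.001  0.003 -0.008] dist 85.0 t 1.4833
[[360.0, 321.0], [352.0, 109.0], [21.0, 332.0], [-40.0, 119.0], [337.0, 295.0], [329.0, 143.0], [280.0, 257.0], [274.0, 191.0]]
```

```bash
python3 - <<'E'
from h import *
go([.503,.044,.19],-.045)
go([.503,.044,.153],-.045)
E
```

```text
go [0.503 0.044 0.19 ] shift [ 29.8 -75.3 129.3] turn [-0.001  0.003 -0.003] dist 153.0 t 1.4833
go [0.503 0.044 0.153] shift [ 29.9 -75.3 166.3] turn [-0.001  0.003 -0.003] dist 185.0 t 1.4833
```

Request:
send_rows(
  moves=[
    [[30,-75,60],[0,0,0],0],
    [[30,-75,100],[0,0,0],0],
    [[30,-75,129],[0,0,0],0],
    [[30,-75,129],[0,0,0],0],
    [[30,-75,145],[0,0,0],0],
    [[30,-75,155],[0,0,0],0],
    [[30,-75,163],[0,0,0],0],
    [[30,-75,166],[0,0,0],0],
    [[30,-75,166],[0,0,0],0],
  ],
)

```text
clock: 2.23
eef_pos: [0.5026, 0.0058, 0.153]
tool_rot: [1.0, -0.0, -0.002, -0.015]
ft_force: [-0.0, 0.2, -0.7]
grip_width: -0.0002
```

```bash
python3 - <<'E'
from h import *
from workcell import camera
import cv2
go([.503,.044,.153],-.045)
im=camera('side')[120:300,110:350];im2=camera('scene')[130:265,260:440]
cv2.imwrite('pics/b1.png',np.hstack([cv2.resize(a[:,:,::-1],(400,300),interpolation=cv2.INTER_CUBIC) for a in(im,im2)]))
E
```

```text
go [0.503 0.044 0.153] shift [  0.4 -38.2   1.1] turn [-0.029  0.005  0.044] dist 38.0 t 2.2333
```

View pics/b1.png

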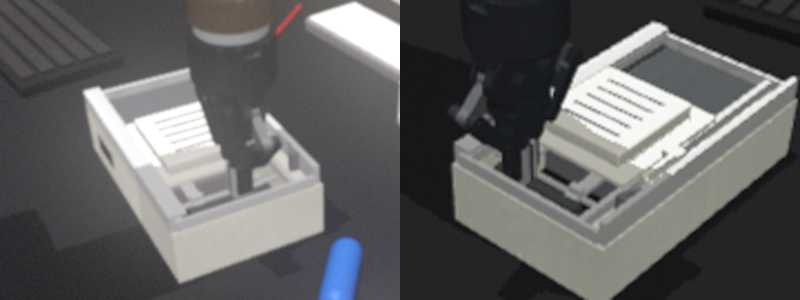

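Request:
send_rows(
  moves=[
    [[0,-15,1],[-0.029,0.005,0.044],0],
    [[0,-30,1],[-0.029,0.005,0.044],0],
    [[0,-38,1],[-0.029,0.005,0.044],0],
    [[0,-38,1],[-0.029,0.005,0.044],0],
  ],
)

```text
clock: 2.67
eef_pos: [0.5042, 0.0085, 0.1552]
tool_rot: [1.0, 0.003, 0.002, -0.014]
ft_force: [-0.7, -0.8, -0.8]
grip_width: -0.0002
```

```bash
python3 - <<'E'
from h import *
go([.503,.044,.153],-.045)
from workcell import readout;print(readout.get_obs())
go([.507,.15,.153],-.045)
E
```

```text
go [0.503 0.044 0.153] shift [ -1.1 -35.4   3.2] turn [-0.028 -0.003  0.05 ] dist 36.0 t 2.6667
{'clock': 2.6667, 'joint_pos': array([ 0.0040708 ,  0.36354421, -0.23621588,  0.96728658,  0.02786855,
        3.14058346]), 'joint_vel': array([ 1.24870531e-04,  7.21411201e-03, -5.24962632e-03, -5.79866836e-04,
       -1.31917687e-02,  1.29218555e-05]), 'tau': array([-3.44970741e-02, -3.95390153e+01,  2.16625303e+01, -8.60347616e-03,
        1.35683902e-01, -2.96264752e-04]), 'eef_pos': array([0.50423267, 0.00848671, 0.15523131]), 'tool_rot': array([ 0.99989787,  0.00256587,  0.00185331, -0.01393666]), 'ft_force': array([-0.72910558, -0.75516193, -0.7737643 ]), 'ft_torque': array([-0.02546207,  0.04435999,  0.00847967]), 'grip_width': -0.00016594212353672824}
go [0.507 0.15  0.153] shift [   3.5 -141.4    6.2] turn [-0.028 -0.003  0.05 ] dist 142.0 t 2.6667
```

Request:
send_rows(
  moves=[
    [[0,0,-30],[-0.028,-0.003,-0.05],0],
    [[0,0,-60],[-0.028,0,-0.2],0],
    [[0,0,-60],[-0.028,0,-1.45],0],
    [[0,0,-60],[-0.028,0,-1.45],0],
    [[0,0,-60],[-0.028,0,-1.45],0],
    [[0,0,-60],[-0.028,0,-1.45],0],
    [[0,0,-60],[-0.028,0,-1.45],0],
    [[0,0,-60],[-0.028,0,-1.45],0],
    [[0,0,-60],[-0.028,0,-1.45],0],
    [[0,0,-60],[-0.028,0,-1.45],0],
    [[0,0,-60],[-0.028,0,-1.45],0],
    [[0,0,-60],[-0.028,0,-1.45],0],
  ],
)

```text
clock: 3.67
eef_pos: [0.504, 0.007, 0.2154]
tool_rot: [0.753, 0.658, 0.011, 0.004]
ft_force: [0.1, -0.8, 0.4]
grip_width: 0.0002
```

```bash
python3 - <<'E'
from h import *
go([.503,.044,.2],-.045+np.pi)
E
```

```text
go [0.503 0.044 0.2  ] shift [36.3 -6.3 15.7] turn [ 0.024  0.008 -1.66 ] dist 40.0 t 3.6667
```

Request:
send_rows(
  moves=[
    [[36,-6,16],[0.024,0.008,-1.66],0],
    [[36,-6,16],[0.024,0.008,-1.66],0],
    [[36,-6,16],[0.024,0.008,-1.66],0],
    [[36,-6,16],[0.024,0.008,-1.66],0],
    [[36,-6,16],[0.024,0.008,-1.66],0],
    [[36,-6,16],[0.024,0.008,-1.66],0],
    [[36,-6,16],[0.024,0.008,-1.66],0],
    [[36,-6,16],[0.024,0.008,-1.66],0],
    [[36,-6,16],[0.024,0.008,-1.66],0],
    [[36,-6,16],[0.024,0.008,-1.66],0],
    [[36,-6,16],[0.024,0.008,-1.66],0],
    [[36,-6,16],[0.024,0.008,-1.66],0],
  ],
)

```text
clock: 4.67
eef_pos: [0.5033, 0.0439, 0.2]
tool_rot: [0.102, 0.995, 0.001, 0.001]
ft_force: [-0.3, 0.1, -0.3]
grip_width: -0.0001
```

```bash
python3 - <<'E'
from h import *
go([.503,.044,.153],-.045+np.pi)
E
```

```text
go [0.503 0.044 0.153] shift [ 0.3 -0.  47. ] turn [ 0.003  0.001 -0.16 ] dist 47.0 t 4.6667
```

Request:
send_rows(
  moves=[
    [[0,0,15],[0.003,0.001,-0.16],0],
    [[0,0,35],[0.003,0.001,-0.16],0],
    [[0,0,43],[0.003,0.001,-0.16],0],
    [[0,0,47],[0.003,0.001,-0.16],0],
    [[0,0,47],[0.003,0.001,-0.16],0],
  ],
)

```text
clock: 5.08
eef_pos: [0.5027, 0.044, 0.1522]
tool_rot: [0.023, 1.0, -0.0, -0.001]
ft_force: [-0.0, -0.5, 0.1]
grip_width: 0.0005
```

```bash
python3 - <<'E'
from h import *
go([.5075,.144,.153],-.045+np.pi)
E
```

```text
go [0.5075 0.144  0.153 ] shift [ -0.2 100.1  -0.9] turn [-0.001 -0.002 -0.001] dist 100.0 t 5.0833
```

Request:
send_rows(
  moves=[
    [[0,10,-1],[0,0,0],0],
    [[0,20,-1],[0,0,0],0],
    [[0,29,-1],[0,0,0],0],
    [[0,38,-1],[0,0,0],0],
    [[0,47,-1],[0,0,0],0],
    [[0,56,-1],[0,0,0],0],
    [[0,65,-1],[0,0,0],0],
    [[0,74,-1],[0,0,0],0],
    [[0,83,-1],[0,0,0],0],
    [[0,90,-1],[0,0,0],0],
  ],
)

```text
clock: 5.92
eef_pos: [0.5073, 0.1353, 0.1541]
tool_rot: [0.023, 1.0, -0.0, -0.0]
ft_force: [-1.2, -2.6, 6.8]
grip_width: 0.0001
```

Request:
send_rows(
  moves=[
    [[0,3,-1],[0,0,0],0],
    [[0,6,-1],[0,0,0],0],
    [[0,9,-1],[0,0,0],0],
    [[0,11,-1],[0,0,0],0],
    [[0,11,-1],[0,0,0],0],
  ],
)

```text
clock: 6.33
eef_pos: [0.5076, 0.1468, 0.1548]
tool_rot: [0.022, 1.0, 0.0, -0.001]
ft_force: [-0.5, 0.4, 0.3]
grip_width: 0.0
```

Request:
send_rows(
  moves=[
    [[0,3,0],[0,0,0],0],
    [[0,6,0],[0,0,0],0],
    [[0,6,0],[0,0,0],0],
  ],
)

```text
clock: 6.58
eef_pos: [0.5078, 0.1532, 0.1547]
tool_rot: [0.022, 1.0, 0.0, -0.001]
ft_force: [-1.5, -0.1, 0.7]
grip_width: 0.0001
```

```bash
python3 - <<'E'
from h import *
from workcell import camera
import cv2,pickle
o=go([.512,.1,.28],-.045+np.pi)
go([.513-.0,-.206,.20],.295+np.pi)
im=camera('side')[120:300,110:350];im2=camera('scene')[130:265,260:440]
cv2.imwrite('pics/b2.png',np.hstack([cv2.resize(a[:,:,::-1],(400,300),interpolation=cv2.INTER_CUBIC) for a in(im,im2)]))
E
```

```text
go [0.512 0.1   0.28 ] shift [  -6.4  -52.8 -125.3] turn [ 0.001 -0.001  0.   ] dist 136.0 t 6.5833
go [ 0.513 -0.206  0.2  ] shift [ -21.1 -358.6  -45.6] turn [ 0.001 -0.001 -0.34 ] dist 362.0 t 6.5833
```

View pics/b2.png

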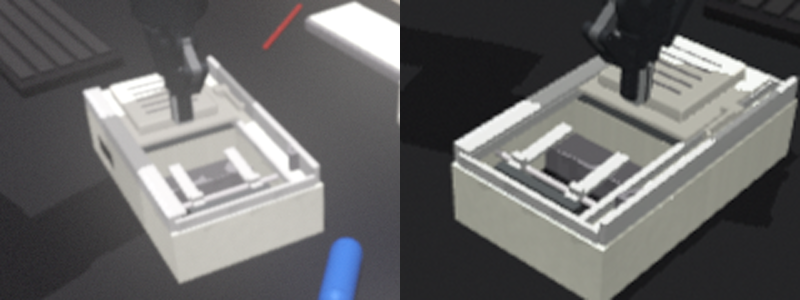

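Request:
send_rows(
  moves=[
    [[0,3,0],[0,0,0],0],
    [[0,6,0],[0,0,0],0],
    [[0,6,0],[0,0,0],0],
  ],
)

```text
clock: 6.93
eef_pos: [0.5078, 0.1549, 0.1547]
tool_rot: [0.024, 1.0, -0.005, -0.001]
ft_force: [-0.9, -14.8, 4.4]
grip_width: 0.0003
```

Request:
send_rows(
  moves=[
    [[0,-4,0],[0,0,0],0],
    [[0,-10,-40],[0,0,0],0],
    [[-50,-225,-165],[0,0,0],85],
    [[-50,-225,-165],[0,0,0],85],
    [[-50,-225,-165],[0,0,0],85],
    [[-50,-225,-165],[0,0,0],85],
    [[-50,-225,-165],[0,0,0],85],
    [[-50,-225,-165],[0,0,0],85],
    [[-50,-225,-165],[0,0,0],85],
    [[-50,-225,-165],[0,0,0],85],
    [[-50,-225,-165],[0,0,0],85],
  ],
)

```text
clock: 7.85
eef_pos: [0.5471, -0.0703, 0.3215]
tool_rot: [0.024, 1.0, -0.005, -0.001]
ft_force: [-1.0, -0.1, -0.0]
grip_width: 0.0849
```

```bash
python3 - <<'E'
from h import *
from workcell import camera,readout
import cv2,pickle
print(readout.get_obs()['joint_pos'])
c=get_calibration('wrist');im=camera('wrist');pickle.dump(c,open('w2.pkl','wb'));np.save('w2.npy',im)
go([.513,-.206,.22],.295+np.pi)
cv2.imwrite('pics/w2.png',cv2.resize(im[:,:,::-1],(800,600),interpolation=cv2.INTER_CUBIC))
E
```

```text
[-0.1239153   0.33866554  0.18445094  1.41727243 -0.00921765 -0.07559407]
go [ 0.513 -0.206  0.22 ] shift [  27.1 -136.9  102.3] turn [-0.009 -0.004 -0.342] dist 173.0 t 7.9
```

View pics/w2.png

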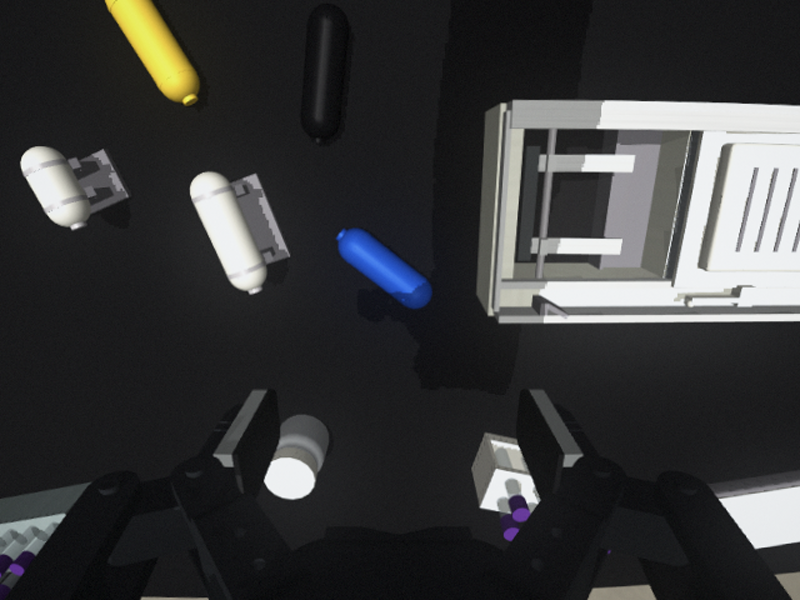

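```bash
python3 - <<'E'
from h import *
import pickle
c=pickle.load(open('w2.pkl','rb'))
for n,z,P in(('gap',.064,[(590,171),(580,239)]),('prong outer',.064,[(590,155),(580,254)]),('prong tips',.064,[(634,163),(622,246)]),('shaft',.058,[(552,145),(543,260)]),('open -y',.06,[(525,130),(513,278)]),('open +y',.06,[(690,130),(672,278)]),('pad',.088,[(721,146),(707,268)]),('deck end',.06,[(487,110),(483,312)]),('rail-x',.082,[(512,101),(790,105)]),('rail+x',.082,[(500,322),(790,320)]),('can',.05,[(212,191),(247,270)]),('can axis ends',.05,[(205,172),(252,290)])):
    print(n,[onplane(c,np.array(p)/1.25,z).round(4).tolist() for p in P])
E
```

```text
gap [[0.4777, 0.0745], [0.5284, 0.0712]]
prong outer [[0.4663, 0.0735], [0.5403, 0.0722]]
prong tips [[0.473, 0.1071], [0.5353, 0.1051]]
shaft [[0.4583, 0.047], [0.5454, 0.0452]]
open -y [[0.4472, 0.026], [0.5588, 0.0211]]
open +y [[0.4509, 0.149], [0.5644, 0.1522]]
pad [[0.4627, 0.1547], [0.5491, 0.1598]]
deck end [[0.4326, -0.0019], [0.5869, -0.0027]]
rail-x [[0.4296, 0.0106], [0.4364, 0.2049]]
rail+x [[0.5876, 0.0066], [0.5971, 0.2433]]
can [[0.4794, -0.2151], [0.5446, -0.1972]]
can axis ends [[0.4647, -0.218], [0.5621, -0.1958]]
```

```bash
python3 - <<'E'
from h import *
go([.513,-.207,.20],.28+np.pi)
E
```

```text
go [ 0.513 -0.207  0.2  ] shift [  27.  -137.7  122.3] turn [-0.009 -0.004 -0.327] dist 186.0 t 7.9
```

Request:
send_rows(
  moves=[
    [[27,-138,122],[-0.009,-0.004,-0.327],70],
    [[27,-138,122],[-0.009,-0.004,-0.327],70],
    [[27,-138,122],[-0.009,-0.004,-0.327],70],
    [[27,-138,122],[-0.009,-0.004,-0.327],70],
    [[27,-138,122],[-0.009,-0.004,-0.327],70],
    [[27,-138,122],[-0.009,-0.004,-0.327],70],
    [[27,-138,122],[-0.009,-0.004,-0.327],70],
    [[27,-138,122],[-0.009,-0.004,-0.327],70],
  ],
)

```text
clock: 8.57
eef_pos: [0.5135, -0.2056, 0.2004]
tool_rot: [-0.141, 0.99, 0.001, -0.0]
ft_force: [-0.0, 0.5, 0.2]
grip_width: 0.0701
```

```bash
python3 - <<'E'
from h import *
from workcell import camera,readout
import cv2,pickle
c=get_calibration('wrist');im=camera('wrist');pickle.dump(c,open('w3.pkl','wb'));np.save('w3.npy',im)
go([.513,-.207,.108],.28+np.pi)
P=[[.513+a*np.cos(.28),-.207+a*np.sin(.28),.05] for a in(-.05,0,.05)]
print(proj(c,P)*1.25)
cv2.imwrite('pics/w3.png',cv2.resize(im[:,:,::-1],(800,600),interpolation=cv2.INTER_CUBIC))
E
```

```text
go [ 0.513 -0.207  0.108] shift [ 1.3 -1.  93. ] turn [0.    0.001 0.003] dist 93.0 t 8.6167
[[393.43281543 225.60809015]
 [393.51912073 316.3729606 ]
 [393.60824505 395.2199179 ]]
```

View pics/w3.png

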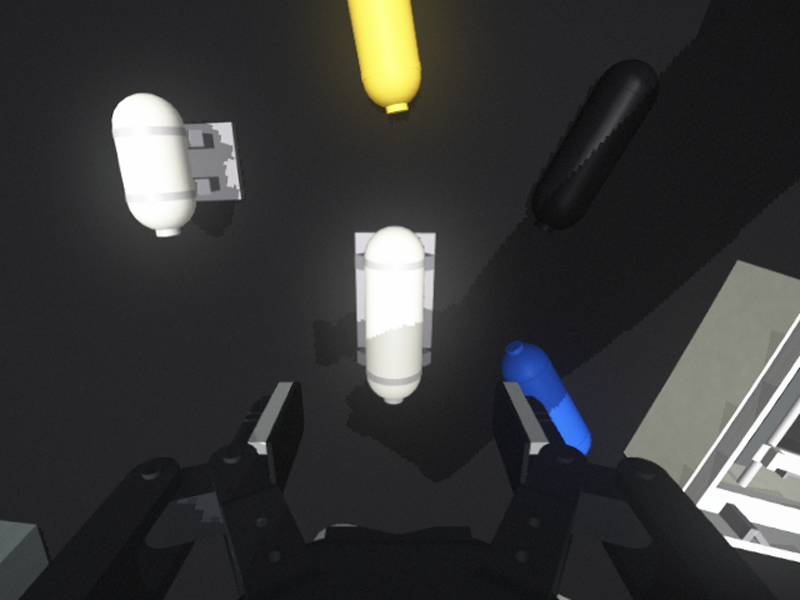

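Request:
send_rows(
  moves=[
    [[1,-1,40],[0,0,0.003],70],
    [[1,-1,70],[0,0,0.003],70],
    [[1,-1,85],[0,0,0.003],70],
    [[1,-1,92],[0,0,0.003],70],
    [[1,-1,92],[0,0,0.003],70],
    [[1,-1,92],[0,0,0.003],28],
    [[1,-1,92],[0,0,0.003],28],
    [[1,-1,92],[0,0,0.003],28],
    [[1,-1,92],[0,0,0.003],28],
    [[1,-1,92],[0,0,0.003],28],
    [[1,-1,92],[0,0,0.003],28],
    [[1,-1,92],[0,0,0.003],28],
  ],
)

```text
clock: 9.62
eef_pos: [0.5146, -0.2073, 0.1111]
tool_rot: [-0.139, 0.99, -0.001, 0.002]
ft_force: [0.5, 0.9, 7.3]
grip_width: 0.03
```

Request:
send_rows(
  moves=[
    [[0,0,-15],[0,0,0],25],
    [[0,0,-40],[0,0,0],25],
    [[0,0,-70],[0,0,0],25],
    [[0,0,-90],[0,0,0],25],
    [[0,0,-90],[0,0,0],25],
    [[0,0,-90],[0,0,0],25],
  ],
)

```text
clock: 10.12
eef_pos: [0.5149, -0.2076, 0.2026]
tool_rot: [-0.139, 0.99, -0.002, 0.004]
ft_force: [0.2, -0.1, -1.3]
grip_width: 0.0299
```

```bash
python3 - <<'E'
from h import *
from workcell import camera,readout
import cv2,pickle
c=get_calibration('wrist');im=camera('wrist')
a=im[130:430,100:500]
s=camera('side')[150:450,200:500]
cv2.imwrite('pics/w4.png',np.hstack([cv2.resize(a[:,:,::-1],(400,300)),cv2.resize(s[:,:,::-1],(400,400),interpolation=cv2.INTER_CUBIC)[:300]]))
go([.503,.0705,.20],-.042+np.pi)
E
```

```text
go [0.503  0.0705 0.2   ] shift [-66.5 269.6   0. ] turn [-0.     0.003  0.321] dist 278.0 t 10.2167
```

View pics/w4.png

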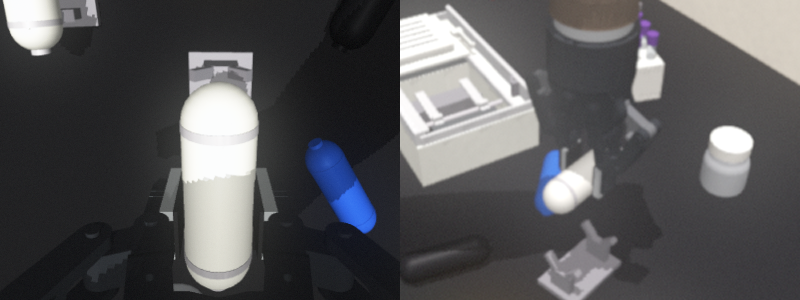

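```bash
python3 - <<'E'
from h import *
import pickle
from workcell import readout
c3=pickle.load(open('w3.pkl','rb'))
# band silhouette-edge pixels (edges lie near the axis height)
b=[onplane(c3,np.array(p)/1.25,.05) for p in[(367,266),(424,266),(366,380),(423,380)]]
b1=(b[0]+b[1])/2;b2=(b[2]+b[3])/2;print(b1,b2,'mid',(b1+b2)/2,'sep',np.linalg.norm(b2-b1), 'w',np.linalg.norm(b[0]-b[1]))
L=np.linalg.norm(b2-b1)/2
c=get_calibration('wrist');o=readout.get_obs();R=Ro.from_quat(o['tool_rot'])
def f(q,full=False):
    P=o['eef_pos']+R.apply(np.array([[q[0]-L*1,q[1],q[2]],[q[0]+L,q[1],q[2]]]))
    P=np.r_[P+R.apply([0,.016,0]),P-R.apply([0,.016,0])]
    return (proj(c,P)-obs).ravel()
# tool x -> image?
obs=np.array([(320+38,398),(357,265),(284,398),(281,265)])-0.
obs_alt=np.array([(357,265),(358,398),(281,265),(284,398)])
for O in(obs,obs_alt):
  for s in(1,-1):
    obs=O if s==1 else O[[2,3,0,1]]
    r=least_squares(f,[0,0,.055]);print(r.x,r.cost)
E
```

```text
[ 0.48520189 -0.21387007] [ 0.55109556 -0.1954914 ] mid [ 0.51814873 -0.20468074] sep 0.06840871036492552 w 0.030290411000247902
[-0.0029068   0.00168351  0.05665466] 15.881947556657527
[-0.0772562   0.00245641  0.17238491] 8416.4802769338
[-1368704.97283795    13704.3077887   2055070.6274799 ] 11659.500763340986
[-1990276.03929845    19927.89190075  2988341.40088111] 11659.500994043203
```

Request:
send_rows(
  moves=[
    [[-63,270,-5],[0,0,0.321],25],
    [[-63,270,-5],[0,0,0.321],25],
    [[-63,270,-5],[0,0,0.321],25],
    [[-63,270,-5],[0,0,0.321],25],
    [[-63,270,-5],[0,0,0.321],25],
    [[-63,270,-5],[0,0,0.321],25],
    [[-63,270,-5],[0,0,0.321],25],
    [[-63,270,-5],[0,0,0.321],25],
    [[-63,270,-5],[0,0,0.321],25],
    [[-63,270,-5],[0,0,0.321],25],
  ],
)

```text
clock: 11.05
eef_pos: [0.4986, 0.0697, 0.2036]
tool_rot: [0.02, 1.0, -0.0, 0.0]
ft_force: [0.6, -0.6, -1.4]
grip_width: 0.0301
```

```bash
python3 - <<'E'
from h import *
go([.500,.0705,.150],-.042+np.pi)
from workcell import camera
import cv2
im=camera('wrist')
cv2.imwrite('pics/w5.png',cv2.resize(im[:,:,::-1],(800,600),interpolation=cv2.INTER_CUBIC))
E
```

```text
go [0.5    0.0705 0.15  ] shift [-1.3  0.9 53.6] turn [-0.001  0.     0.001] dist 54.0 t 11.05
```

View pics/w5.png

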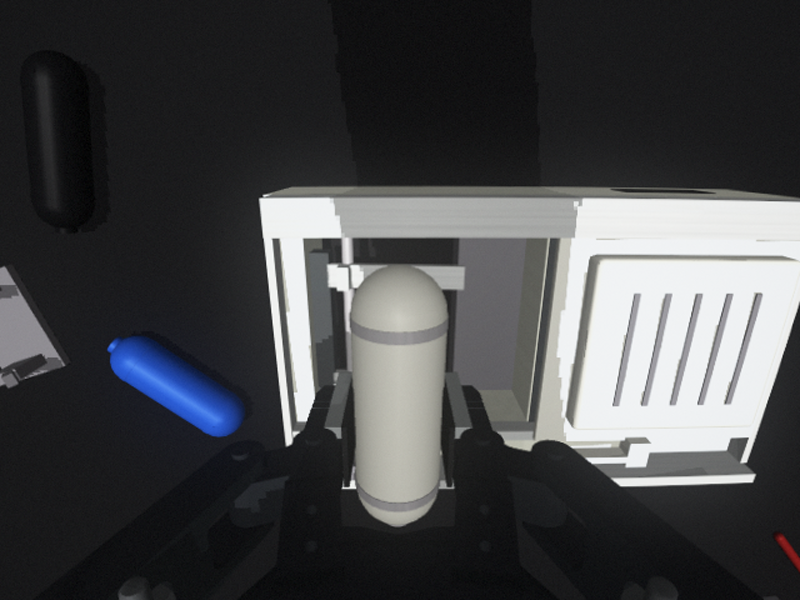

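```bash
python3 - <<'E'
from h import *
c=get_calibration('wrist')
for n,z,p in(('shaft',.058,(348,250)),('prong-x in',.064,(420,290)),('prong out',.064,(420,266)),('tip',.064,(464,278)),('open-y',.06,(305,240)),('open -x',.06,(480,238)),('open+y',.06,(548,240)),('shaftlow',.058,(352,486))):
    print(n,onplane(c,np.array(p)/1.25,z))
E
```

```text
shaft [0.45864736 0.04621837]
prong-x in [0.4798716  0.08241654]
prong out [0.46716408 0.08273883]
tip [0.47439423 0.10506225]
open-y [0.45213822 0.0250804 ]
open -x [0.45488005 0.11360315]
open+y [0.45723064 0.14831698]
shaftlow [0.61050979 0.03622991]
```

Request:
send_rows(
  moves=[
    [[-3,1,20],[0,0,0],25],
    [[-3,1,40],[0,0,0],25],
    [[-3,1,52],[0,0,0],25],
    [[-3,1,56],[0,0,0],25],
    [[-3,1,58],[0,0,0],25],
    [[-3,1,59],[0,0,0],25],
    [[-3,1,59],[0,0,0],25],
  ],
)

```text
clock: 11.68
eef_pos: [0.5025, 0.0694, 0.1454]
tool_rot: [0.022, 1.0, -0.0, 0.001]
ft_force: [0.1, 0.1, -1.1]
grip_width: 0.0299
```

Request:
send_rows(
  moves=[
    [[0,1,2],[0,0,0],25],
    [[0,1,3],[0,0,0],25],
    [[0,1,3],[0,0,0],25],
  ],
)

```text
clock: 11.93
eef_pos: [0.5028, 0.0704, 0.1428]
tool_rot: [0.022, 1.0, -0.0, 0.001]
ft_force: [-0.0, 1.2, -1.5]
grip_width: 0.03
```

Request:
send_rows(
  moves=[
    [[0,0,1],[0,0,0],25],
    [[0,0,2],[0,0,0],25],
    [[0,0,2],[0,0,0],25],
  ],
)

```text
clock: 12.18
eef_pos: [0.5028, 0.0705, 0.1408]
tool_rot: [0.022, 1.0, -0.0, 0.001]
ft_force: [-0.4, -0.6, -1.3]
grip_width: 0.0298
```

Request:
send_rows(
  moves=[
    [[0,0,0],[0,0,0],52],
    [[0,0,0],[0,0,0],52],
    [[0,0,-3],[0,0,0],52],
    [[0,0,-15],[0,0,0],52],
    [[0,0,-40],[0,0,0],52],
    [[0,0,-75],[0,0,0],52],
    [[0,0,-100],[0,0,0],52],
    [[0,0,-100],[0,0,0],52],
  ],
)

```text
clock: 12.85
eef_pos: [0.5055, 0.071, 0.247]
tool_rot: [0.022, 1.0, 0.001, 0.007]
ft_force: [0.2, -0.4, -0.6]
grip_width: 0.0521
```

```bash
python3 - <<'E'
from h import *
from workcell import camera
import cv2,time
go([.512,.1,.25],-.042+np.pi)
im=camera('wrist')
s=camera('side')[130:280,150:320];s2=camera('scene')[130:280,270:440]
a=cv2.resize(im[:,:,::-1],(480,360));b=np.vstack([cv2.resize(q[:,:,::-1],(320,180+0),interpolation=cv2.INTER_CUBIC) for q in(s,s2)])
cv2.imwrite('pics/w6.png',np.hstack([a,b]))
E
```

```text
go [0.512 0.1   0.25 ] shift [-5.2 29.2 -2.9] turn [ 0.002  0.014 -0.001] dist 30.0 t 12.85
```

View pics/w6.png

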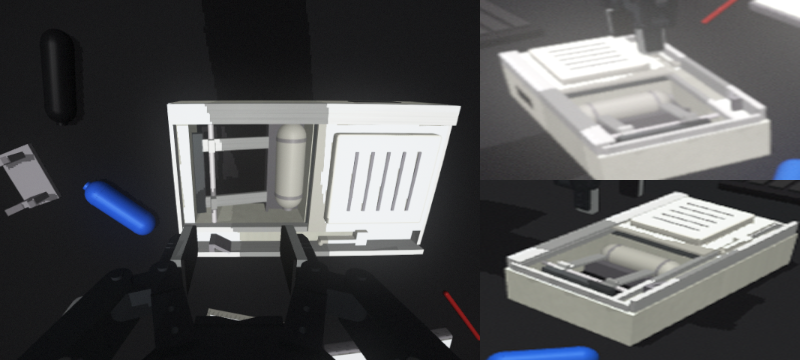

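```bash
python3 - <<'E'
from h import *
go([.5125,.285,.24],-.042+np.pi)
E
```

```text
go [0.5125 0.285  0.24  ] shift [ -0.8 214.7   0.8] turn [-0.     0.003 -0.001] dist 215.0 t 13.0
```

Request:
send_rows(
  moves=[
    [[0,40,-10],[0,0,0],0],
    [[-1,80,-10],[0,0,0],0],
    [[-1,120,-10],[0,0,0],0],
    [[-1,160,-10],[0,0,0],0],
    [[-1,195,-5],[0,0,0],0],
    [[-1,215,0],[0,0,0],0],
    [[-1,215,0],[0,0,0],0],
    [[-1,215,30],[0,0,0],0],
    [[-1,215,55],[0,0,0],0],
    [[-1,215,55],[0,0,0],0],
  ],
)

```text
clock: 13.83
eef_pos: [0.5091, 0.283, 0.1789]
tool_rot: [0.022, 1.0, -0.004, -0.004]
ft_force: [-1.9, -0.5, -1.0]
grip_width: 0.0002
```

```bash
python3 - <<'E'
from h import *
go([.5125,.285,.155],-.042+np.pi)
E
```

```text
go [0.5125 0.285  0.155 ] shift [-3.4  2.4 23.8] turn [-0.008 -0.008 -0.001] dist 24.0 t 13.8333
```

Request:
send_rows(
  moves=[
    [[-3,2,12],[-0.008,-0.008,0],0],
    [[-3,2,20],[-0.008,-0.008,0],0],
    [[-3,2,24],[-0.008,-0.008,0],0],
    [[-3,2,24],[-0.008,-0.008,0],0],
  ],
)

```text
clock: 14.17
eef_pos: [0.5116, 0.2839, 0.1541]
tool_rot: [0.022, 1.0, -0.0, -0.001]
ft_force: [-1.0, -0.2, -0.0]
grip_width: -0.0003
```

```bash
python3 - <<'E'
from h import *
go([.5065,.142,.155],-.042+np.pi)
E
```

```text
go [0.5065 0.142  0.155 ] shift [  -1.1 -142.    -0.8] turn [-0.001 -0.002 -0.002] dist 142.0 t 14.1667
```

Request:
send_rows(
  moves=[
    [[-1,-10,-1],[0,0,0],0],
    [[-1,-20,-1],[0,0,0],0],
    [[-1,-30,-1],[0,0,0],0],
    [[-1,-40,-1],[0,0,0],0],
    [[-1,-50,-1],[0,0,0],0],
    [[-1,-60,-1],[0,0,0],0],
    [[-1,-70,-1],[0,0,0],0],
    [[-1,-80,-1],[0,0,0],0],
    [[-1,-90,-1],[0,0,0],0],
    [[-1,-100,-1],[0,0,0],0],
    [[-1,-108,-1],[0,0,0],0],
  ],
)

```text
clock: 15.08
eef_pos: [0.5077, 0.1748, 0.1552]
tool_rot: [0.022, 1.0, -0.0, -0.001]
ft_force: [1.4, 2.2, 0.3]
grip_width: -0.0
```

Request:
send_rows(
  moves=[
    [[0,-6,0],[0,0,0],0],
    [[0,-12,0],[0,0,0],0],
    [[0,-18,0],[0,0,0],0],
    [[0,-24,0],[0,0,0],0],
    [[0,-30,0],[0,0,0],0],
    [[0,-33,0],[0,0,0],0],
    [[0,-33,0],[0,0,0],0],
  ],
)

```text
clock: 15.67
eef_pos: [0.506, 0.1409, 0.155]
tool_rot: [0.022, 1.0, -0.001, -0.001]
ft_force: [0.1, -0.2, 0.9]
grip_width: 0.0003
```

Request:
send_rows(
  moves=[
    [[0,-3,0],[0,0,0],0],
    [[0,-6,0],[0,0,0],0],
    [[0,-8,0],[0,0,0],0],
    [[0,-8,0],[0,0,0],0],
  ],
)

```text
clock: 16.0
eef_pos: [0.5058, 0.1377, 0.1551]
tool_rot: [0.021, 1.0, 0.005, -0.002]
ft_force: [1.4, 17.1, -3.1]
grip_width: 0.0001
```

Request:
send_rows(
  moves=[
    [[0,4,0],[0,0,0],0],
    [[0,10,-10],[0,0,0],0],
    [[0,10,-40],[0,0,0],0],
    [[0,-60,-120],[0,0,0],0],
    [[0,-100,-150],[0,0,0],0],
    [[0,-100,-150],[0,0,0],0],
    [[0,-100,-150],[0,0,0],0],
    [[0,-100,-150],[0,0,0],0],
  ],
)

```text
clock: 16.67
eef_pos: [0.5032, 0.0324, 0.3087]
tool_rot: [0.023, 1.0, 0.004, 0.002]
ft_force: [1.0, -0.8, 0.6]
grip_width: -0.0001
```

```bash
python3 - <<'E'
from h import *
from workcell import camera,readout
import cv2
o=readout.get_obs();print(o['clock'],o['eef_pos'],o['ft_force'])
c=get_calibration('wrist');im=camera('wrist');h=(.5035,.0445,-.042)
t=proj(c,h2w(h,[[.06,.0,.075]]))[0].astype(int);print(t)
x,y=max(t[0]-100,0),max(t[1]-75,0)
s=camera('scene')[130:265,270:450];d=camera('side')[130:280,140:340]
f=lambda q:cv2.resize(np.ascontiguousarray(q[:,:,::-1]),(400,300),interpolation=cv2.INTER_CUBIC)
cv2.imwrite('pics/f.png',np.vstack([np.hstack([f(im),f(im[y:y+150,x:x+200])]),np.hstack([f(s),f(d)])]))
E
```

```text
16.6667 [0.50318296 0.03240898 0.30873895] [ 1.00801014 -0.79895229  0.57056854]
[327 280]
```

View pics/f.png

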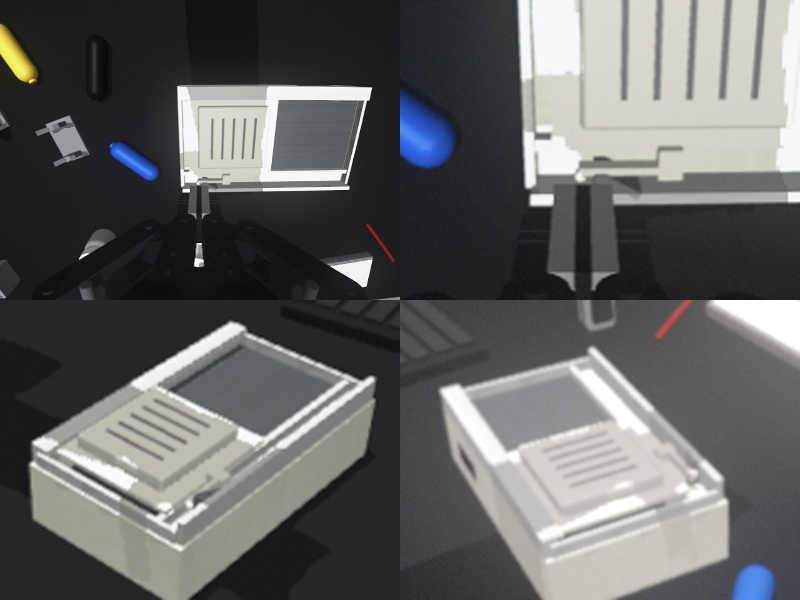

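```bash
python3 -c "
from workcell import order;print(order.job_done())"
```

```text
the job is handed in; nothing more can be done
None
```

The job was handed in at about 17 s of the 70 s; it reports no verdict.

- **Cover opened:** I pushed the cover to its open stop, where the push force reached about 15 N.
- **Canister placed:** I gripped the long canister off its stand, laid it across the tray and let go. A picture afterwards shows it in the well, with the tray swung back.
- **Cover shut:** I pushed the cover closed. The push force dropped near the end, as it would at the click. It then rose to 17 N against a hard stop, more than the tab's 10 N or so. The stop-to-stop distance fits the full 128 mm travel. The last picture shows the cover shut and the tab straight.
- **End state:** The arm is clear of everything at TCP z 0.31. It never went near the short canister, rack or jar, but I did not re-measure where they are.

**Slips and disagreements:**
- Joint 6 hit its range end on the first approach, so I turned the gripper half a turn.
- A brief 7 N upward force showed during the opening push and again while gripping the canister. It passed both times.
- My measurements of the bay's position differed from each other by a few mm.
- I did not test the latch by pushing the cover back.

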